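# Set the stop of a tube press to its setting block

### The arm

A 6-joint arm with a two-finger parallel gripper is mounted at the origin on a cart in front of the work surface, level with it; the furniture and walls round the work are solid. World frame = base frame: x ahead of the robot, y to its left, z up, the work surface at z = 0. Lengths are in mm, angles in degrees, forces in N, time in s.
With the tool pointing down it reaches from about 275 to 825 mm from the base axis. Payload 4.9 kg.
Tool frame: the origin (TCP) lies between the finger pads; the fingertips stand manip.finger_overhang ahead of it and the grasp point (between the pads) lies 6 mm ahead of it (manip.finger_overhang is the distance from the TCP to the fingertips, in mm); z points along the fingers, y is the direction in which the jaws open and shut (so a half turn about z gives the same grasp; the last joint's range is limited). The gripper opens to 85 mm and grips with 20 to 120 N. Pads are 22 mm wide; open, the fingers measure 114 mm over their backs; the gripper's body (76 mm by 85 mm) begins 54 mm behind the grasp point. The pads swing forward as they close: fully open they stand 13 mm farther back than shut.
Start: joints at [-76.444, 18.69, -11.035, 60.275, 0, 82.311], TCP at [199.311, -512.634, 256.281] pointing down, gripper open.
Joint ranges: [-152.03, 152.03], [-55.5, 102.48], [-74.3, 77.21], [-110.64, 120.58], [-84.22, 78.4], [-180, 180]. Speed limits (degrees/s): [147.25, 147.25, 180, 180, 180, 180].

### API

Orientations are given as a 3x3 rotation matrix whose columns are the frame's x, y, z axes.
In Python, from rig import telemetry, optics, ticket, manip gives the robot as it stands.
- The arm moves only by the tool play_rows, never from a script. Its argument "deltas" is a list of rows, each a list of 5 numbers: the shift along the world's x, y, z normalised to -1 to 1, where 1 is 0.25 m, then the turn about the world's z normalised to -1 to 1, where 1 is 1.5 rad, then the closure in counts, from 0 (fully open) to 255 (shut). In form: [[x, y, z, yaw, claw], ...]. A call has 1 to 5 rows; each row is the pose to reach, as a shift and turn from the pose commanded when the call began; what a row does not reach only later rows make up. A row lasts 1/12 s, in which the tool goes at most 41.7 mm and 7.16 degrees, less where a joint would pass 70% of its speed; a pose out of reach is approached as far as the arm can. A call with a number of a shift or a turn outside -1 to 1 is refused whole. A call with a gripper value outside its range is refused whole. The fingers move at their own pace and stop on an object; "squeeze" is the grip in N (left out, the last holds). Time passes only in rows, so rows that repeat a pose let the fingers close. It gives the time, the measured TCP pose, the force and the opening at its end, in the units of the state.
- telemetry.sense(): the state, without advancing time (a new reading comes with each control period).
- optics.snapshot(name): name is "side" or "top" or "wrist"; returns the picture (384x512x3 uint8, red, green, blue); there is no depth.
- optics.get_calibration(name): a dict with "camera_matrix" (3x3 intrinsics, pixels), "cam_to_world" (4x4, takes a point from camera to world coordinates); the wrist camera has in their place "T_tool_cam" (4x4, takes a point from camera to tool coordinates, whose origin is the TCP and whose axes are the flange's). Camera axes: x right, y up, looking along -z (the intrinsics and any distortion apply to the point x, -y, -z); pixel columns grow to the right and rows downward; lengths in mm; the calibration is good to about 2 mm. The wrist camera is an equidistant fisheye: a pixel r from the principal point sees the ray r / f radians off the axis. A picture is of the moment at which its call begins: read the wrist's pose just before it. get_calibration takes no time and is no camera call.
- ticket.hand_in(): hands the job in, once; it reports no verdict.
The state is a dict: "clock": time; "qpos": joint angles; "qvel": joint speeds; "effort": joint torques, N m; "eef_pos": TCP position; "ee_rot": TCP orientation; "force": force on the tool from outside, world axes, zero at the start; "torque": the same for the moment, N m; "opening": finger opening in mm.
Only numpy, scipy, OpenCV 4.12 (cv2) and the standard library are available. Lean on these libraries where they do the work, as an engineer would, in place of code of your own. Each camera call takes 0.05 s, during which the arm holds its last target.

### The job

Set the stop of the green tube press to the yellow setting block: first push the block along its channel until it is fully home against the end stop, under the raised brass foot. Then turn the crank by its red knob, clockwise seen from above, to wind the foot down until it rests on the block with its spring about half pressed in, so that the block would just drag beneath it. Leave the block fully home, and do not disturb the white pot and the cotton-bud tub behind the press.

Things in the scene. Friction and masses are not known exactly. Their poses are not given: they have to be found in the camera images.
- press: Green steel tube press, fixed. Origin on the worktop below the vertical screw's axis, z up. Bed plate 92 mm wide (x), y -165 to 60 mm, top at z = 16 mm. Post at x = 58 to 88 mm, y -28 to 28 mm; its arm over the bed (x -40 to 88, y -25 to 25, z 115 to 145 mm, brass nut to 149 mm) carries the screw; above the arm are only screw and crank.
- end_stop (a point): Foot of the end stop's face, where the channel is closed: on the bed (16 mm above the worktop) at y = +40 mm of the press; the stop's top is 46 mm above the worktop. The channel runs along the press's y, 54 mm wide between aluminium rails 14 mm thick, tops 30 mm above the worktop, from y = -120 to 50 mm; it is open at its -y end.
- block: Yellow plastic setting block, 50 x 165 x 40 mm (x, y, z), loose, about 0.3 kg, in the channel. Origin at the centre of its underside. It starts drawn out 65 to 85 mm towards the press's -y, its -y end beyond the bed plate; push on that end face towards the press's +y. Fully home its origin is at y = -42.5 mm, its -y end face at y = -125 mm of the press.
- block_center (a point): Centre of the setting block, 20 mm above its underside; the end faces are 82.5 mm away along its y.
- axis (a point): Point on the screw's vertical axis at the top of the press's arm, 145 mm above the worktop; fixed. The crank turns about this axis.
- knob (a point): Middle of the red upright crank knob: 24 mm in diameter, 52 mm high, 55 mm from the screw's axis, on a crank arm 14 mm thick whose centre line is 31 mm below this point. 223 mm above the worktop at crank = 0; goes down with the screw. Push it round the axis. From above, its direction from the axis is 5.06 rad minus the crank's value, anticlockwise from the press's x.
- crank (a joint): Turn of crank and screw in rad: 0 fully up, growing clockwise seen from above, to 5.4; starts between 0.2 and 1.5. Each full turn lowers screw, knob and foot by 36 mm (5.73 mm a rad). Stays where it is left: it needs about 1.5 to 2.5 N at the knob. It can be turned back.
- pad (a point): Centre of the underside of the brass foot, a disc 36 mm in diameter on the screw's axis, 72 mm above the worktop at crank = 0. The home block's top is 56 mm above the worktop, so the foot meets it at a crank value near 2.8 and its spring would be fully pressed in near 4.9.
- foot (a joint): How far the foot is pushed up into the screw against its spring (red coils above the disc), in m: 0 hanging free, 0.012 fully pressed in. Spring about 0.35 N a mm from 1.4 N. With the block below the foot it grows by 5.73 mm per rad of crank once the foot touches.
- cream_pot: Bystander: low round white pot, 84 mm in diameter, 27 mm high, behind the press to the right. Origin at the centre of its underside.
- cotton_buds: Bystander: round tub of cotton buds, 77 mm in diameter, 80 mm high, behind the press's left. Origin at the centre of its underside.

How it is judged:
By the outcome, as a careful person would: the job done as asked, in the order asked, and still so for the second after the job is handed in, with the robot touching nothing.
It also fails if it takes over 48 s, if anything falls off the work surface, if the arm or the gripper's body presses on something with over 40 N, if the wrist force passes 120 N, or if a joint passes its speed limit or range.

## Working session

There is one attempt and no reset: what is moved stays moved. The work goes in short steps, Python scripts to look and compute and a tool call to move; the robot and the scene stay as the last step left them, time stands still between calls to the robot, and variables do not carry over. Pictures are saved under pics/ and viewed, and the job is handed in when it is done.

Besides the shell and the picture viewer there is one more tool, called after "Call:" in YAML: its name, and indented under it one key for each argument. play_rows: Moves the arm, as the interface text tells. Its arguments: {"type":"object","properties":{"deltas":{"type":"array","items":{"type":"array","items":{"type":"number"}}},"squeeze":{"type":"number"}},"required":["deltas"]}

```bash
ls; mkdir -p pics
python3 - <<'E'
from rig import telemetry, optics, manip
import cv2
s=telemetry.sense(); print({k:s[k] for k in('clock','eef_pos','ee_rot','opening','force')}); print(manip.finger_overhang)
for n in('side','top','wrist'):
    cv2.imwrite(f'pics/{n}0.png',optics.snapshot(n)[:,:,::-1]); print(n,optics.get_calibration(n))
E
```

```text
pics
{'clock': 0.0, 'eef_pos': array([ 199.1887619 , -512.07443411,  255.50949226]), 'ee_rot': array([[ 9.32038384e-01,  3.62359314e-01, -4.22346973e-04],
       [ 3.62359497e-01, -9.32036898e-01,  1.67792582e-03],
       [ 2.14369087e-04, -1.71693271e-03, -9.99998503e-01]]), 'opening': 85.46763833947782, 'force': array([ 0.11053314, -0.30080409,  0.17254364])}
25.0
side {'camera_matrix': array([[447.19539408,   0.        , 254.71687953],
       [  0.        , 447.19539408, 193.12007342],
       [  0.        ,   0.        ,   1.        ]]), 'cam_to_world': array([[ 9.23094576e-01,  2.56598140e-01, -2.86450343e-01,
         3.41229918e+02],
       [-3.84405712e-01,  5.93678676e-01, -7.06949700e-01,
        -9.46728189e+02],
       [-1.13425178e-02,  7.62694581e-01,  6.46659356e-01,
         8.46478822e+02],
       [ 0.00000000e+00,  0.00000000e+00,  0.00000000e+00,
         1.00000000e+00]])}
top {'camera_matrix': array([[496.06361902,   0.        , 250.39447911],
       [  0.        , 496.06361902, 193.80419387],
       [  0.        ,   0.        ,   1.        ]]), 'cam_to_world': ar
[... 174 characters left out ...]
 [ 5.29083506e-03,  2.44492397e-01,  9.69636775e-01,
         1.30178304e+03],
       [ 0.00000000e+00,  0.00000000e+00,  0.00000000e+00,
         1.00000000e+00]])}
wrist {'camera_matrix': array([[297.31863964,   0.        , 255.0521524 ],
       [  0.        , 297.31863964, 189.39210171],
       [  0.        ,   0.        ,   1.        ]]), 'T_tool_cam': array([[-8.53691292e-04,  9.47368567e-01,  3.20143826e-01,
         8.32956003e+01],
       [ 9.99999347e-01,  5.65624113e-04,  9.92792000e-04,
         2.39318440e-01],
       [ 7.59458867e-04,  3.20144464e-01, -9.47368432e-01,
        -1.16732037e+02],
       [ 0.00000000e+00,  0.00000000e+00,  0.00000000e+00,
         1.00000000e+00]])}
```

View pics/side0.png

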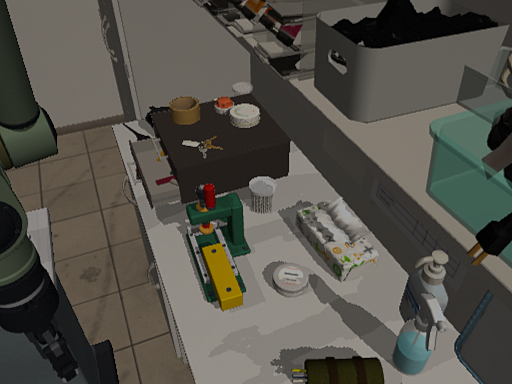

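View pics/top0.png

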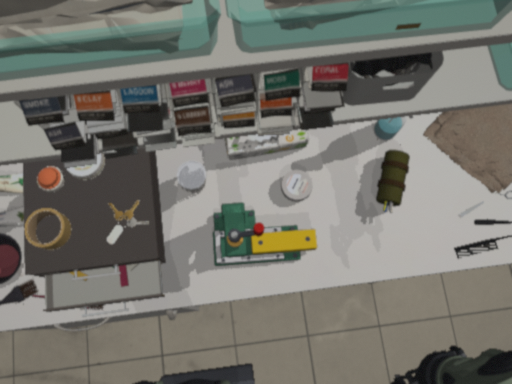

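View pics/wrist0.png

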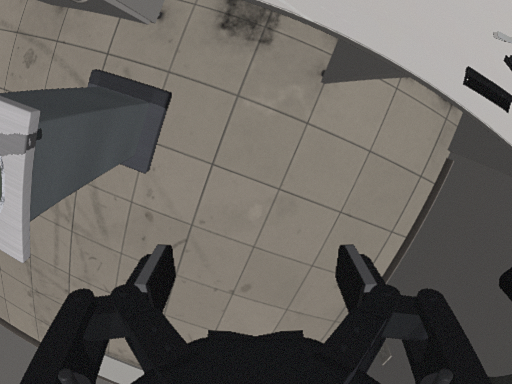

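Run:
```python
import cv2
t=cv2.imread('pics/top0.png')[190:275,200:330]; cv2.imwrite('pics/topc.png',cv2.resize(t,None,fx=6,fy=6,interpolation=cv2.INTER_CUBIC))
t=cv2.imread('pics/side0.png')[175:315,175:275]; cv2.imwrite('pics/sidec.png',cv2.resize(t,None,fx=4.25,fy=4.25,interpolation=cv2.INTER_CUBIC))
```

```text
(no output)
```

View pics/topc.png

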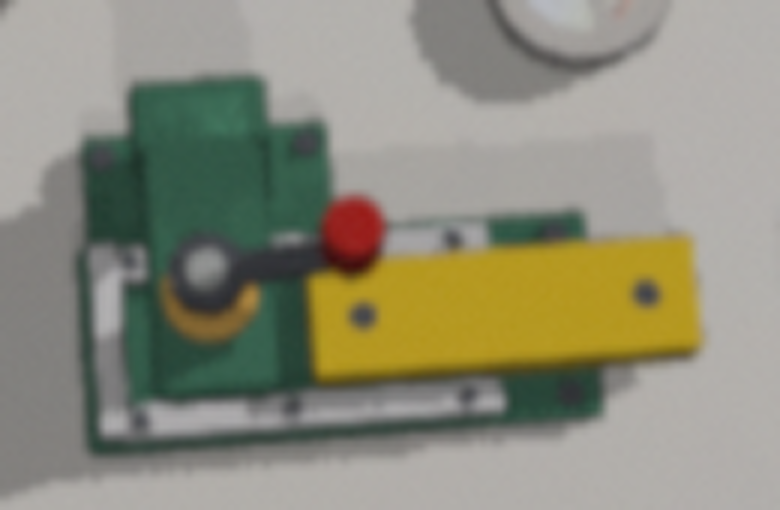

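View pics/sidec.png

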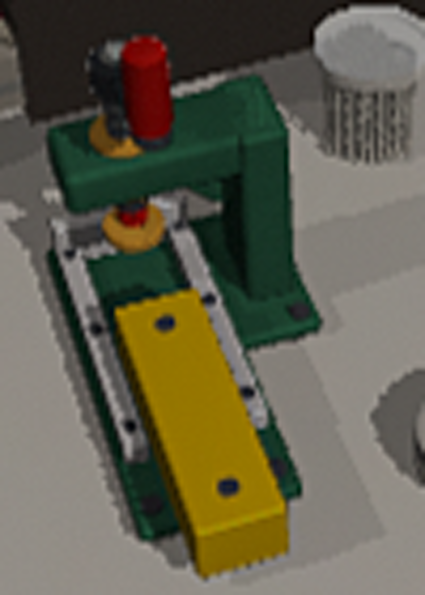

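```bash
cat > h.py <<'E'
import numpy as np
from rig import optics
def proj(n,P):
    c=optics.get_calibration(n); T=np.linalg.inv(c['cam_to_world']); K=c['camera_matrix']
    P=np.atleast_2d(P); p=P@T[:3,:3].T+T[:3,3]
    return np.c_[K[0,2]+K[0,0]*p[:,0]/-p[:,2], K[1,2]+K[1,1]*-p[:,1]/-p[:,2]]
def pw(q,L):
    L=np.atleast_2d(np.array(L,float)); c,s=np.cos(q[2]),np.sin(q[2])
    return np.c_[q[0]+c*L[:,0]-s*L[:,1], q[1]+s*L[:,0]+c*L[:,1], L[:,2]]
def ct(p): return (np.array(p,float)+.5)/6-.5+[200,190]
def cs(p): return (np.array(p,float)+.5)/4.25-.5+[175,175]
E
cat > fit.py <<'E'
from h import *
from scipy.optimize import least_squares
T=[((-46,60,16),(90,452)),((-46,-165,16),(602,415)),((46,-165,16),(583,212)),((41,-120,30),(488,225)),((-41,-120,30),(505,410)),((-40,25,145),(160,395)),((-40,-25,145),(278,385)),((0,0,149),(209,295))]
S=[((-46,-165,16),(140,540)),((46,-165,16),(298,497)),((-41,-120,30),(130,447)),((41,-120,30),(262,412)),((88,-28,145),(285,108))]
B=lambda u,v,z:(u*25,v*82.5,z)
TB=[((1,-1,56),(690,237)),((-1,-1,56),(700,350)),((-1,1,56),(318,380))]
SB=[((-1,1,56),(115,310)),((1,1,56),(200,292)),((1,-1,56),(290,512)),((-1,-1,56),(197,535)),((-1,-1,16),(205,577)),((1,-1,16),(285,553))]
def res(q):
    r=[]
    r+= [proj('top',pw(q,[l]))[0]-ct(p) for l,p in T if l[2]!=149]
    r+= [proj('side',pw(q,[l]))[0]-cs(p) for l,p in S]
    b=q[:3].copy(); 
    for n,LL,f in (('top',TB,ct),('side',SB,cs)):
        for (u,v,z),p in LL: r.append(proj(n,pw(q,[(u*25,q[3]+v*82.5,z)]))[0]-f(p))
    al=5.06-q[4]; z=249-5.73*q[4]; k=(55*np.cos(al),55*np.sin(al),z); k2=(55*np.cos(al),55*np.sin(al),z-52)
    r.append(proj('top',pw(q,[k]))[0]-ct((353,228)))
    r.append(proj('side',pw(q,[k]))[0]-cs((145,47))); r.append(proj('side',pw(q,[k2]))[0]-cs((155,133)))
    return np.ravel(r)
f=least_squares(res,[450,-150,0,-120,.8],loss='soft_l1',x_scale=[1,1,.01,1,.01])
print(f.x); print(np.round(res(f.x).reshape(-1,2),1).tolist())
q=f.x
print('end face',pw(q,[(0,q[3]-82.5,36),(0,-125,36)])); al=5.06-q[4]; print('knob',pw(q,[(55*np.cos(al),55*np.sin(al),223-5.73*q[4])]),'axis',q[:2])
np.save('q.npy',q)
E
python3 fit.py
```

```text
[ 5.24313821e+02 -1.78857505e+02 -5.76107053e-02 -1.21686605e+02
  2.67806600e-01]
[[-0.9, 0.6], [0.7, 0.5], [0.5, -0.6], [-0.2, -0.6], [-0.3, 0.0], [-1.3, 0.6], [0.4, 0.8], [0.0, -1.0], [1.8, -2.2], [-1.0, 1.3], [2.0, 0.0], [2.0, 5.7], [0.2, -0.6], [0.6, 0.1], [-1.0, -0.3], [-0.3, -0.5], [-0.2, -1.4], [-0.2, -0.7], [-0.6, 0.4], [-1.4, 1.6], [1.5, 0.8], [0.1, -0.5], [-0.0, 1.0], [-0.5, -0.9]]
end face [[ 512.55699301 -382.70535686   36.        ]
 [ 517.11646606 -303.65012532   36.        ]]
knob [[ 525.5343754  -233.84396017  221.46546818]] axis [ 524.31382134 -178.85750504]
```

Call:
play_rows:
  deltas:
    - [0.12,0.03,0,0.08,255]
    - [0.24,0.06,0,0.16,255]
    - [0.36,0.1,0,0.24,255]
    - [0.48,0.13,0,0.32,255]
    - [0.6,0.17,0,0.4,255]
  squeeze: 20

```text
clock: 0.57
eef_pos: [350.4, -469.7, 256.0]
ee_rot: [[0.56, 0.828, -0.0], [0.828, -0.56, 0.0], [0.0, -0.0, -1.0]]
force: [0.5, -0.3, 0.2]
opening: 25.6
```

Call:
play_rows:
  deltas:
    - [0.12,0.03,0,0.08,255]
    - [0.24,0.06,0,0.16,255]
    - [0.36,0.1,0,0.24,255]
    - [0.48,0.13,0,0.32,255]
    - [0.6,0.17,0,0.4,255]

```text
clock: 0.98
eef_pos: [500.6, -427.1, 255.8]
ee_rot: [[-0.006, 1.0, -0.001], [1.0, 0.006, 0.0], [0.0, -0.001, -1.0]]
force: [0.2, -0.7, 0.8]
opening: -0.1
```

Call:
play_rows:
  deltas:
    - [0,0,0,0.08,255]
    - [0,0,0,0.16,255]
    - [0,0,0,0.24,255]
    - [0,0,0,0.32,255]
    - [0,0,0,0.4,255]

```text
clock: 1.4
eef_pos: [499.3, -427.3, 255.6]
ee_rot: [[-0.57, 0.822, -0.001], [0.822, 0.57, 0.001], [0.001, -0.0, -1.0]]
force: [-0.3, -0.5, -0.2]
opening: -0.1
```

Call:
play_rows:
  deltas:
    - [0,0,0,0.08,255]
    - [0,0,0,0.16,255]
    - [0,0,0,0.24,255]
    - [0,0,0,0.32,255]
    - [0,0,0,0.4,255]

```text
clock: 1.82
eef_pos: [499.1, -427.4, 255.8]
ee_rot: [[-0.934, 0.357, -0.001], [0.357, 0.934, 0.001], [0.001, 0.0, -1.0]]
force: [0.1, -0.7, 1.4]
opening: 0.1
```

Call:
play_rows:
  deltas:
    - [0,0,0,0.08,255]
    - [0,0,0,0.16,255]
    - [0,0,0,0.24,255]
    - [0,0,0,0.32,255]
    - [0,0,0,0.4,255]

```text
clock: 2.23
eef_pos: [499.1, -427.5, 255.8]
ee_rot: [[-0.972, -0.233, -0.001], [-0.233, 0.972, 0.001], [0.0, 0.001, -1.0]]
force: [-0.6, 0.0, -0.2]
opening: 0.1
```

Call:
play_rows:
  deltas:
    - [0,0,0,0.08,255]
    - [0,0,0,0.16,255]
    - [0,0,0,0.24,255]
    - [0,0,0,0.32,255]
    - [0,0,0,0.4,255]

```text
clock: 2.65
eef_pos: [499.2, -427.4, 255.8]
ee_rot: [[-0.671, -0.741, -0.001], [-0.741, 0.671, 0.001], [-0.0, 0.001, -1.0]]
force: [0.2, -0.5, 0.2]
opening: -0.1
```

Call:
play_rows:
  deltas:
    - [0,0,0,0.08,255]
    - [0,0,0,0.16,255]
    - [0,0,0,0.24,255]
    - [0,0,0,0.32,255]
    - [0,0,0,0.4,255]

```text
clock: 3.07
eef_pos: [499.1, -427.4, 255.8]
ee_rot: [[-0.135, -0.991, -0.001], [-0.991, 0.135, 0.001], [-0.001, 0.001, -1.0]]
force: [0.3, 0.5, -0.2]
opening: 0.1
```

Call:
play_rows:
  deltas:
    - [0.02,0,-0.12,0.052,255]
    - [0.044,0,-0.26,0.052,255]
    - [0.044,0,-0.4,0.052,255]
    - [0.044,0,-0.52,0.052,255]
    - [0.044,0,-0.62,0.052,255]

```text
clock: 3.48
eef_pos: [509.4, -426.5, 98.2]
ee_rot: [[-0.063, -0.998, -0.002], [-0.998, 0.063, 0.002], [-0.002, 0.002, -1.0]]
force: [-0.6, -0.1, 0.6]
opening: -0.2
```

Run:
```python
from rig import telemetry, optics, manip
import cv2,numpy as np
s=telemetry.sense(); print(s['eef_pos'],s['ee_rot'][:,1],s['force'])
for n in('side','wrist','top'): 
    im=optics.snapshot(n)[:,:,::-1]; cv2.imwrite(f'pics/{n}1.png',im)
t=cv2.imread('pics/side1.png')[175:345,165:295]; cv2.imwrite('pics/side1c.png',cv2.resize(t,None,fx=3.5,fy=3.5))
```

```text
[ 509.3671852  -426.52784264   98.22780891] [-0.99798453  0.06341693  0.00227206] [-0.59005672 -0.07762866  0.60084746]
```

View pics/wrist1.png

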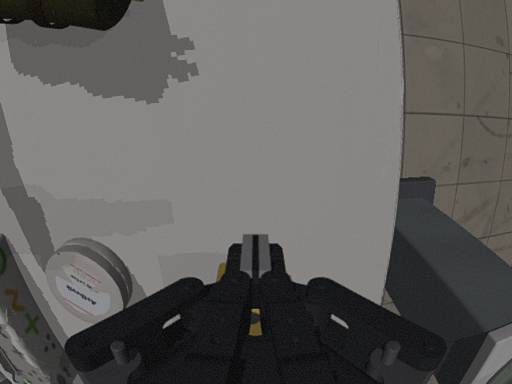

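View pics/side1c.png

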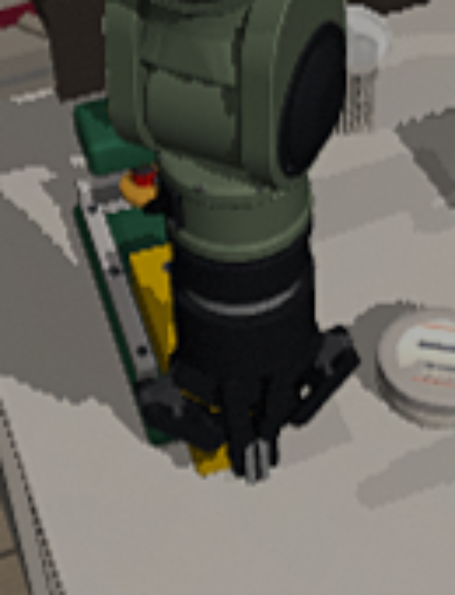

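Call:
play_rows:
  deltas:
    - [0,0,-0.09,0,255]
    - [0,0,-0.185,0,255]
    - [0.002,0.03,-0.185,0,255]
    - [0.005,0.07,-0.185,0,255]
    - [0.007,0.11,-0.185,0,255]

```text
clock: 4.05
eef_pos: [513.1, -400.1, 57.3]
ee_rot: [[-0.064, -0.998, 0.002], [-0.998, 0.064, -0.002], [0.001, -0.002, -1.0]]
force: [0.5, -0.6, 0.3]
opening: 0.4
```

Call:
play_rows:
  deltas:
    - [0.001,0.02,0,0,255]
    - [0.003,0.05,0,0,255]
    - [0.005,0.08,0,0,255]
    - [0.007,0.11,0,0,255]
    - [0.008,0.14,0,0,255]

```text
clock: 4.47
eef_pos: [514.7, -365.3, 56.1]
ee_rot: [[-0.064, -0.998, 0.001], [-0.998, 0.064, -0.002], [0.002, -0.002, -1.0]]
force: [-0.4, -3.1, 1.8]
opening: 0.1
```

Call:
play_rows:
  deltas:
    - [0.001,0.03,0,0,255]
    - [0.002,0.06,0,0,255]
    - [0.003,0.09,0,0,255]
    - [0.004,0.12,0,0,255]
    - [0.005,0.15,0,0,255]

```text
clock: 4.88
eef_pos: [515.3, -326.9, 54.9]
ee_rot: [[-0.064, -0.998, -0.0], [-0.998, 0.064, 0.0], [-0.0, 0.0, -1.0]]
force: [0.2, -3.4, 1.5]
opening: -0.1
```

Call:
play_rows:
  deltas:
    - [0,0.005,0,0,255]
    - [0,0.01,0,0,255]
    - [0,0.015,0,0,255]

```text
clock: 5.13
eef_pos: [515.1, -323.5, 54.7]
ee_rot: [[-0.063, -0.998, -0.001], [-0.998, 0.063, 0.0], [-0.0, 0.001, -1.0]]
force: [0.3, -2.9, 0.7]
opening: 0.0
```

Keep creeping until the force rises.

Call:
play_rows:
  deltas:
    - [0,0.006,0,0,255]
    - [0,0.012,0,0,255]
    - [0,0.018,0,0,255]
    - [0,0.024,0,0,255]

```text
clock: 5.47
eef_pos: [515.1, -317.7, 54.7]
ee_rot: [[-0.064, -0.998, -0.0], [-0.998, 0.064, 0.001], [-0.001, 0.0, -1.0]]
force: [1.2, -1.6, -0.8]
opening: 0.0
```

Call:
play_rows:
  deltas:
    - [0,0.004,0,0,255]
    - [0,0.008,0,0,255]
    - [0,0.012,0,0,255]

```text
clock: 5.72
eef_pos: [515.2, -314.7, 54.9]
ee_rot: [[-0.064, -0.998, -0.0], [-0.998, 0.064, 0.0], [-0.0, 0.0, -1.0]]
force: [-0.7, -2.3, -0.4]
opening: 0.4
```

Call:
play_rows:
  deltas:
    - [0,0.004,0,0,255]
    - [0,0.008,0,0,255]
    - [0,0.012,0,0,255]

```text
clock: 5.97
eef_pos: [516.0, -314.3, 55.7]
ee_rot: [[-0.064, -0.998, 0.001], [-0.998, 0.064, -0.005], [0.005, -0.001, -1.0]]
force: [0.2, -10.2, -1.7]
opening: 0.0
```

Call:
play_rows:
  deltas:
    - [0,0.004,0,0,255]
    - [0,0.006,0,0,255]
    - [0,0.006,0,0,255]

```text
clock: 6.22
eef_pos: [516.5, -314.2, 56.2]
ee_rot: [[-0.065, -0.998, 0.002], [-0.998, 0.065, -0.008], [0.008, -0.002, -1.0]]
force: [1.7, -10.3, -1.9]
opening: -0.1
```

Call:
play_rows:
  deltas:
    - [0,-0.03,0,0,255]
    - [0,-0.1,0,0,255]
    - [0,-0.24,0,0,255]
    - [0,-0.32,0.1,0,200]
    - [0,-0.32,0.25,0,150]

```text
clock: 6.63
eef_pos: [512.9, -391.9, 114.3]
ee_rot: [[-0.067, -0.998, -0.005], [-0.998, 0.067, 0.005], [-0.004, 0.005, -1.0]]
force: [0.2, -1.5, 0.7]
opening: 22.9
```

Call:
play_rows:
  deltas:
    - [0,0,0.16,0,120]
    - [0,0,0.32,0,120]
    - [0,0,0.48,0,120]
    - [0,0,0.64,0,120]
    - [0,0,0.8,0,120]

```text
clock: 7.05
eef_pos: [514.8, -389.3, 319.4]
ee_rot: [[-0.063, -0.998, -0.0], [-0.998, 0.063, 0.002], [-0.002, 0.0, -1.0]]
force: [1.2, -1.6, -0.2]
opening: 44.9
```

Run:
```python
from rig import telemetry, optics, manip
import cv2,numpy as np
s=telemetry.sense(); print(s['eef_pos'],s['ee_rot'][:,1],s['force'],s['opening'],s['qpos'])
for n in('side','top'): 
    im=optics.snapshot(n)[:,:,::-1]; cv2.imwrite(f'pics/{n}2.png',im)
t=cv2.imread('pics/top2.png')[190:275,200:330]; cv2.imwrite('pics/top2c.png',cv2.resize(t,None,fx=6,fy=6,interpolation=cv2.INTER_CUBIC))
t=cv2.imread('pics/side2.png')[175:315,175:275]; cv2.imwrite('pics/side2c.png',cv2.resize(t,None,fx=4.25,fy=4.25,interpolation=cv2.INTER_CUBIC))
```

```text
[ 514.83456568 -389.2680699   319.39859694] [-9.97997388e-01  6.32547975e-02  2.08046251e-04] [ 1.22735056 -1.5872732  -0.15724347] 44.906660654248746 [-4.36785416e+01  2.77946132e+01  1.19598537e+01  7.42537688e+01
  8.67854499e-02 -1.30051942e+02]
```

View pics/top2c.png

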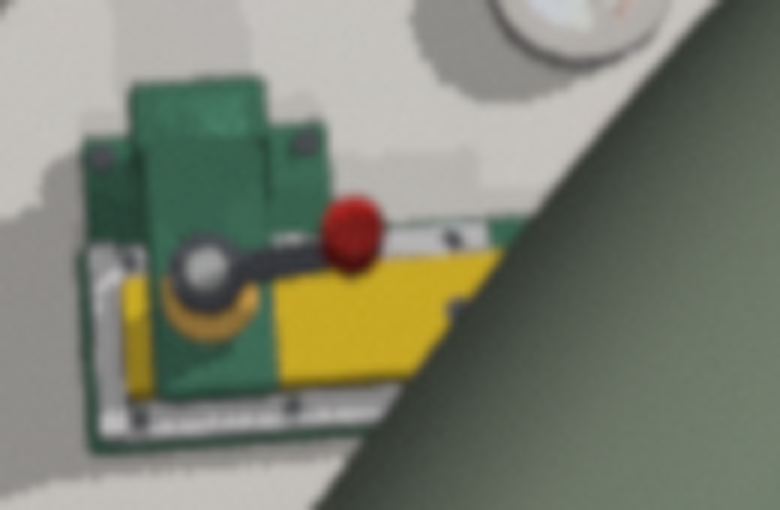

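View pics/side2c.png

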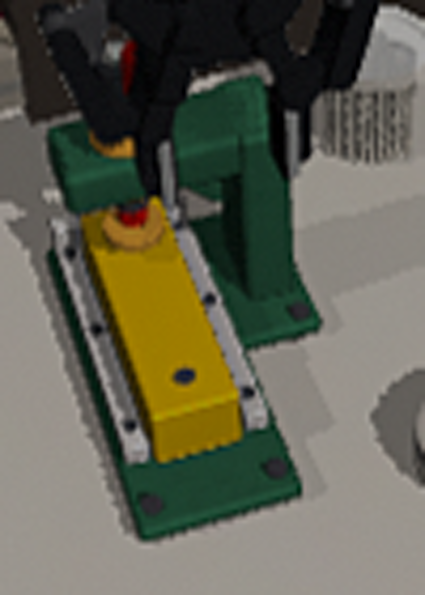

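Call:
play_rows:
  deltas:
    - [0.01,0.12,0,0.01,120]
    - [0.02,0.25,0,0.03,120]
    - [0.03,0.38,0,0.05,120]
    - [0.04,0.51,0,0.055,120]
    - [0.043,0.62,0,0.055,120]

```text
clock: 7.57
eef_pos: [525.6, -232.6, 316.8]
ee_rot: [[0.02, -1.0, -0.001], [-1.0, -0.02, 0.003], [-0.003, 0.001, -1.0]]
force: [1.1, 0.6, 0.7]
opening: 45.4
```

Call:
play_rows:
  deltas:
    - [0,0,0,0,120]

```text
clock: 7.65
eef_pos: [525.5, -229.8, 317.2]
ee_rot: [[0.024, -1.0, -0.001], [-1.0, -0.024, 0.004], [-0.004, 0.001, -1.0]]
force: [-0.2, 0.1, 0.5]
opening: 45.4
```

Run:
```python
from rig import telemetry, optics, manip
import cv2,numpy as np
from h import *
s=telemetry.sense(); print(s['eef_pos'],s['ee_rot'][:,1],s['force'],s['opening'],s['qpos'])
im=optics.snapshot('wrist')[:,:,::-1]; cv2.imwrite('pics/wrist3.png',im)
c=optics.get_calibration('wrist'); T=np.linalg.inv(c['T_tool_cam'])
R=s['ee_rot'];q=np.load('q.npy')
def wp(P):
    p=T[:3,:3]@(R.T@(np.array(P)-s['eef_pos']))+T[:3,3]; v=np.array([p[0],-p[1],-p[2]]); th=np.arctan2(np.hypot(v[0],v[1]),v[2]); f=c['camera_matrix'][0,0]
    return np.array([c['camera_matrix'][0,2],c['camera_matrix'][1,2]])+f*th*v[:2]/np.hypot(v[0],v[1])
print('knob top',wp((525.5,-233.8,247.5)),'mid',wp((525.5,-233.8,221.5)))
print('block front edge home (top crop)',[(p-[200,190])*6 for p in proj('top',pw(q,[(-25,40,56),(25,40,56)]))])
```

```text
[ 525.53057488 -229.84417858  317.21508876] [-0.99970685 -0.02418799  0.00107736] [-0.19906323  0.07399623  0.45347342] 45.41397177216893 [ -31.08387782   19.60818005   -0.76422797   69.81670786    0.18221593
 -122.47004694]
knob top [256.52075203 210.18810551] mid [256.30769062 196.85956282]
block front edge home (top crop) [array([121.0484182 , 389.24425456]), array([114.31054962, 271.2644192 ])]
```

View pics/wrist3.png

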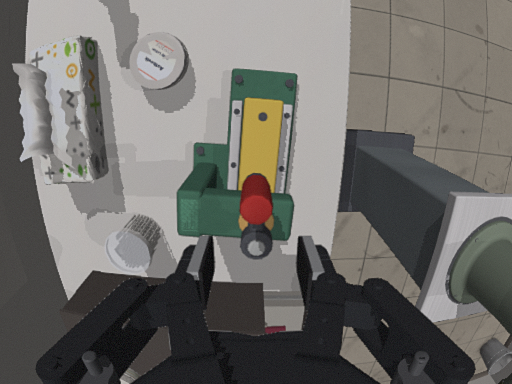

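Call:
play_rows:
  deltas:
    - [0,-0.016,-0.1,0,120]
    - [0,-0.016,-0.2,0,120]
    - [0,-0.016,-0.333,0,120]
    - [0,-0.016,-0.333,0,160]
    - [0,-0.016,-0.333,0,200]

```text
clock: 8.12
eef_pos: [524.7, -239.0, 232.5]
ee_rot: [[0.018, -1.0, -0.004], [-1.0, -0.018, 0.004], [-0.004, 0.004, -1.0]]
force: [2.3, 3.0, -14.6]
opening: 23.5
```

Call:
play_rows:
  deltas:
    - [0,0,0,0,255]
    - [0,0,0,0,255]
    - [0,0,0,0,255]
  squeeze: 20

```text
clock: 8.37
eef_pos: [524.9, -238.4, 232.8]
ee_rot: [[0.019, -1.0, -0.004], [-1.0, -0.019, 0.003], [-0.003, 0.004, -1.0]]
force: [-1.1, 2.8, -21.8]
opening: 23.6
```

Run:
```python
from rig import telemetry, optics, manip
import cv2,numpy as np
s=telemetry.sense(); print(s['eef_pos'],s['ee_rot'][:,1],s['force'],s['opening'])
im=optics.snapshot('wrist')[:,:,::-1]; cv2.imwrite('pics/wrist4.png',im)
```

```text
[ 524.87624573 -238.44079293  232.83099296] [-0.99981181 -0.01907419  0.00353846] [ -1.13922879   2.83553513 -21.7801681 ] 23.610550570967202
```

View pics/wrist4.png

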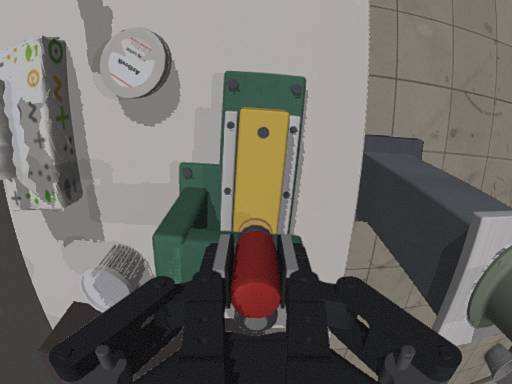

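Call:
play_rows:
  deltas:
    - [0,0,0,0,168]
    - [0,0,0,0,168]
    - [0,0,0,0,168]

```text
clock: 8.67
eef_pos: [527.6, -240.9, 237.4]
ee_rot: [[0.019, -1.0, 0.005], [-1.0, -0.019, -0.004], [0.004, -0.005, -1.0]]
force: [-1.3, 0.6, 1.8]
opening: 29.2
```

Run:
```python
import numpy as np
ax=np.array([524.3,-178.9]); C=np.array([526.1,-239.4,234.3,181.1]); th=271.1
for call in range(7):
    rows=[]
    for k in range(5):
        th-=6
        P=np.r_[ax+55*np.array([np.cos(np.radians(th)),np.sin(np.radians(th))]),234.3-.1*(271.1-th),th-90]
        d=(P-C); rows.append([round(float(v),3) for v in (d[0]/250,d[1]/250,d[2]/250,np.radians(d[3])/1.5)]+[168])
    C=C+np.array(rows[-1][:4])*[250,250,250,np.degrees(1.5)]
    print(call,round(th,1),rows)
```

```text
0 241.1 [[-0.026, 0.023, -0.002, -0.07, 168], [-0.049, 0.026, -0.005, -0.14, 168], [-0.071, 0.032, -0.007, -0.209, 168], [-0.093, 0.039, -0.01, -0.279, 168], [-0.114, 0.049, -0.012, -0.349, 168]]
1 211.1 [[-0.019, 0.013, -0.002, -0.07, 168], [-0.037, 0.027, -0.005, -0.14, 168], [-0.054, 0.043, -0.007, -0.21, 168], [-0.069, 0.06, -0.01, -0.279, 168], [-0.082, 0.079, -0.012, -0.349, 168]]
2 181.1 [[-0.01, 0.021, -0.002, -0.07, 168], [-0.019, 0.042, -0.005, -0.14, 168], [-0.025, 0.064, -0.007, -0.21, 168], [-0.03, 0.087, -0.01, -0.279, 168], [-0.031, 0.11, -0.012, -0.349, 168]]
3 151.1 [[0.001, 0.023, -0.002, -0.07, 168], [0.004, 0.046, -0.005, -0.14, 168], [0.009, 0.068, -0.007, -0.21, 168], [0.017, 0.09, -0.01, -0.279, 168], [0.027, 0.11, -0.012, -0.349, 168]]
4 121.1 [[0.012, 0.02, -0.002, -0.07, 168], [0.027, 0.038, -0.005, -0.14, 168], [0.042, 0.055, -0.007, -0.21, 168], [0.06, 0.069, -0.01, -0.28, 168], [0.079, 0.082, -0.012, -0.349, 168]]
5 91.1 [[0.02, 0.011, -0.002, -0.07, 168], [0.042, 0.02, -0.005, -0.14, 168], [0.064, 0.026, -0.007, -0.21, 168], [0.087, 0.03, -0.01, -0.28, 168], [0.11, 0.032, -0.012, -0.349, 168]]
6 61.1 [[0.023, -0.001, -0.002, -0.07, 168], [0.045, -0.004, -0.005, -0.14, 168], [0.068, -0.01, -0.007, -0.21, 168], [0.089, -0.017, -0.01, -0.28, 168], [0.11, -0.027, -0.012, -0.349, 168]]
```

Call:
play_rows:
  deltas:
    - [-0.026,0.023,-0.002,-0.07,168]
    - [-0.049,0.026,-0.005,-0.14,168]
    - [-0.071,0.032,-0.007,-0.21,168]
    - [-0.093,0.039,-0.01,-0.28,168]
    - [-0.114,0.049,-0.012,-0.35,168]

```text
clock: 9.08
eef_pos: [499.7, -229.0, 234.3]
ee_rot: [[-0.49, -0.872, 0.007], [-0.872, 0.49, -0.005], [0.001, -0.008, -1.0]]
force: [1.4, -2.1, -0.8]
opening: 29.4
```

Call:
play_rows:
  deltas:
    - [-0.019,0.013,-0.002,-0.07,168]
    - [-0.037,0.027,-0.005,-0.14,168]
    - [-0.054,0.043,-0.007,-0.21,168]
    - [-0.069,0.06,-0.01,-0.28,168]
    - [-0.082,0.079,-0.012,-0.35,168]

```text
clock: 9.5
eef_pos: [478.9, -209.6, 231.3]
ee_rot: [[-0.861, -0.509, 0.006], [-0.509, 0.861, -0.006], [-0.002, -0.008, -1.0]]
force: [0.5, -2.7, 0.3]
opening: 29.3
```

Call:
play_rows:
  deltas:
    - [-0.01,0.021,-0.002,-0.07,168]
    - [-0.019,0.042,-0.005,-0.14,168]
    - [-0.025,0.064,-0.007,-0.21,168]
    - [-0.03,0.087,-0.01,-0.28,168]
    - [-0.031,0.11,-0.012,-0.35,168]

```text
clock: 9.92
eef_pos: [470.8, -181.6, 228.0]
ee_rot: [[-1.0, -0.009, 0.005], [-0.009, 1.0, -0.005], [-0.005, -0.005, -1.0]]
force: [-0.3, -2.1, -0.2]
opening: 29.0
```

Run:
```python
from rig import telemetry, optics, manip
import cv2,numpy as np
s=telemetry.sense(); print(s['eef_pos'],s['ee_rot'][:,1],s['force'],s['opening'])
im=optics.snapshot('wrist')[:,:,::-1]; cv2.imwrite('pics/wrist5.png',im)
```

```text
[ 470.7771698  -181.64638109  228.00775493] [-0.00854518  0.99994969 -0.00525264] [-0.28203206 -2.07522761 -0.18451276] 29.02710092143429
```

View pics/wrist5.png

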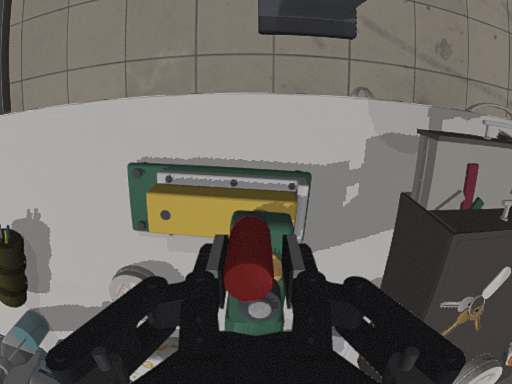

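Call:
play_rows:
  deltas:
    - [0.001,0.023,-0.002,-0.07,168]
    - [0.004,0.046,-0.005,-0.14,168]
    - [0.009,0.068,-0.007,-0.21,168]
    - [0.017,0.09,-0.01,-0.28,168]
    - [0.027,0.11,-0.012,-0.35,168]

```text
clock: 10.38
eef_pos: [477.3, -153.5, 224.4]
ee_rot: [[-0.871, 0.491, 0.004], [0.491, 0.871, -0.003], [-0.005, -0.001, -1.0]]
force: [-1.4, -1.9, 0.0]
opening: 29.3
```

Call:
play_rows:
  deltas:
    - [0.012,0.02,-0.002,-0.07,168]
    - [0.027,0.038,-0.005,-0.14,168]
    - [0.042,0.055,-0.007,-0.21,168]
    - [0.06,0.069,-0.01,-0.28,168]
    - [0.079,0.082,-0.012,-0.35,168]

```text
clock: 10.8
eef_pos: [497.0, -132.7, 221.2]
ee_rot: [[-0.508, 0.862, 0.003], [0.862, 0.508, -0.003], [-0.004, 0.001, -1.0]]
force: [-1.5, -0.7, -0.5]
opening: 29.0
```

Run:
```python
from rig import telemetry, optics, manip
import cv2,numpy as np
s=telemetry.sense(); print(s['eef_pos'],s['ee_rot'][:,1],s['force'],s['opening'],s['qpos'])
for n in ('side','wrist'):
    im=optics.snapshot(n)[:,:,::-1]; cv2.imwrite(f'pics/{n}6.png',im)
t=cv2.imread('pics/side6.png')[155:315,165:285]; cv2.imwrite('pics/side6c.png',cv2.resize(t,None,fx=3.7,fy=3.7,interpolation=cv2.INTER_CUBIC))
```

```text
[ 496.96092284 -132.72296677  221.21842178] [0.86162609 0.50754173 0.00136534] [-1.53136974 -0.67394732 -0.54327452] 28.986960816440835 [-23.14246509  16.35830358 -19.73799511  53.68014553  -0.06742546
  36.35729801]
```

View pics/side6c.png

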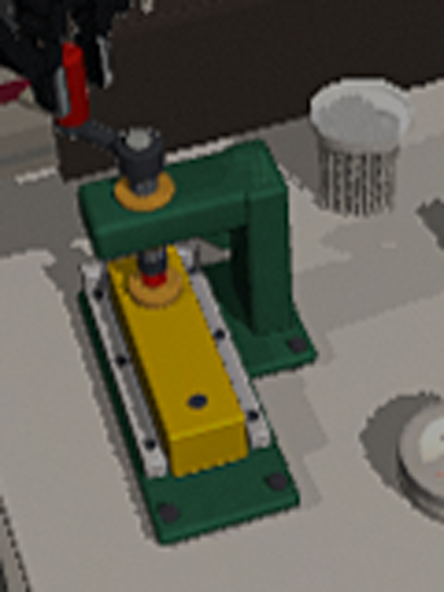

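View pics/wrist6.png

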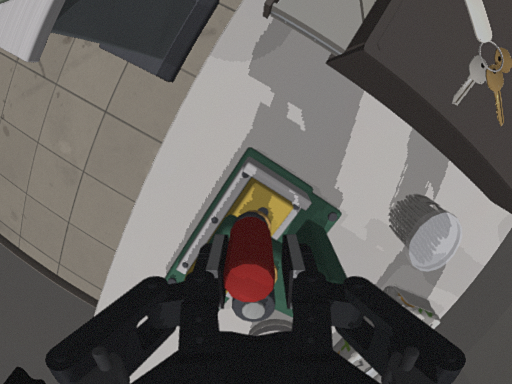

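Call:
play_rows:
  deltas:
    - [0.02,0.011,-0.002,-0.07,168]
    - [0.042,0.02,-0.005,-0.14,168]
    - [0.064,0.026,-0.007,-0.21,168]
    - [0.087,0.03,-0.01,-0.28,168]
    - [0.11,0.032,-0.012,-0.35,168]

```text
clock: 11.32
eef_pos: [524.0, -124.7, 217.5]
ee_rot: [[-0.01, 1.0, 0.002], [1.0, 0.01, -0.002], [-0.002, 0.002, -1.0]]
force: [-1.5, -0.9, -0.3]
opening: 28.8
```

Call:
play_rows:
  deltas:
    - [0.023,-0.001,-0.002,-0.07,168]
    - [0.045,-0.004,-0.005,-0.14,168]
    - [0.068,-0.01,-0.007,-0.21,168]
    - [0.068,-0.01,-0.007,-0.21,168]

```text
clock: 11.65
eef_pos: [541.5, -127.2, 215.5]
ee_rot: [[0.298, 0.955, 0.002], [0.955, -0.298, -0.001], [-0.0, 0.003, -1.0]]
force: [-0.3, 0.1, 0.2]
opening: 28.8
```

```bash
cat > look.py <<'E'
import sys
from rig import telemetry, optics, manip
import cv2,numpy as np
k=sys.argv[1]
s=telemetry.sense(); p=s['eef_pos'];print(p,s['ee_rot'][:,1],s['force'],s['opening']); print('tool theta',np.degrees(np.arctan2(p[1]+178.9,p[0]-524.3)),np.hypot(p[1]+178.9,p[0]-524.3))
for n in ('side','top','wrist')[:int(sys.argv[2])]:
    im=optics.snapshot(n)[:,:,::-1]; cv2.imwrite(f'pics/{n}{k}.png',im)
t=cv2.imread(f'pics/side{k}.png')[165:265,165:265]; cv2.imwrite(f'pics/side{k}c.png',cv2.resize(t,None,fx=6,fy=6,interpolation=cv2.INTER_CUBIC))
E
python3 look.py 7 1
```

```text
[ 541.54548651 -127.15748896  215.51628522] [ 0.95456497 -0.29799171  0.0025793 ] [-0.32738683  0.12153427  0.24202221] 28.84040890957206
tool theta 71.56706149812443 54.5407577305104
```

View pics/side7c.png

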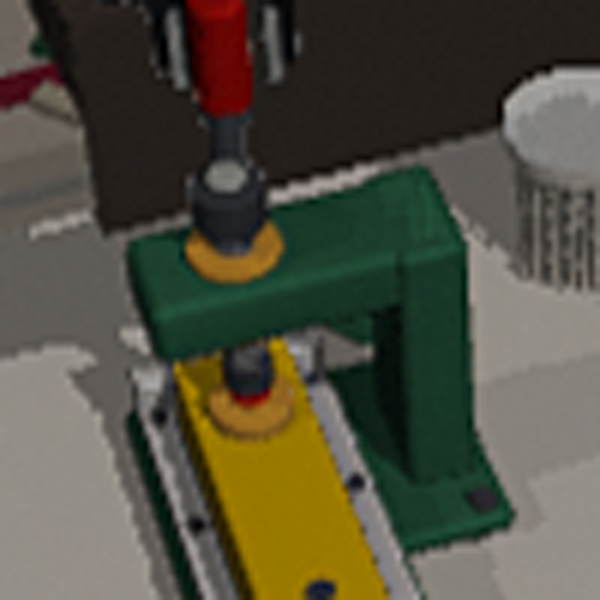

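Run:
```python
from h import *
q=np.load('q.npy')
for c in (3.5,3.6,3.7,3.8,3.9,4.0):
    al=5.06-c; z=223-5.73*c
    P=pw(q,[(55*np.cos(al),55*np.sin(al),z-26),(55*np.cos(al),55*np.sin(al),z),(0,0,z-31),(0,0,145)])
    print(c,((proj('side',P)-[165,165])*6+2.5).round(0).tolist())
```

```text
3.5 [[199.0, 107.0], [192.0, 55.0], [233.0, 201.0], [238.0, 254.0]]
3.6 [[212.0, 105.0], [206.0, 54.0], [233.0, 203.0], [238.0, 254.0]]
3.7 [[226.0, 105.0], [221.0, 53.0], [233.0, 204.0], [238.0, 254.0]]
3.8 [[240.0, 105.0], [235.0, 54.0], [233.0, 205.0], [238.0, 254.0]]
3.9 [[254.0, 106.0], [249.0, 55.0], [233.0, 206.0], [238.0, 254.0]]
4.0 [[268.0, 108.0], [263.0, 57.0], [233.0, 207.0], [238.0, 254.0]]
```

Call:
play_rows:
  deltas:
    - [0.014,-0.005,-0.002,-0.045,168]
    - [0.027,-0.01,-0.003,-0.088,168]
    - [0.027,-0.01,-0.003,-0.088,168]

```text
clock: 11.95
eef_pos: [547.3, -129.2, 214.4]
ee_rot: [[0.42, 0.908, 0.001], [0.908, -0.42, -0.0], [0.0, 0.001, -1.0]]
force: [-0.6, 0.3, 0.4]
opening: 28.9
```

```bash
python3 look.py 8 1
```

```text
[ 547.32642252 -129.23744622  214.4102476 ] [ 0.90758316 -0.41987079  0.00115272] [-0.60716289  0.29441254  0.37272984] 28.93111308427183
tool theta 65.1248426911992 54.74107582634903
```

View pics/side8c.png

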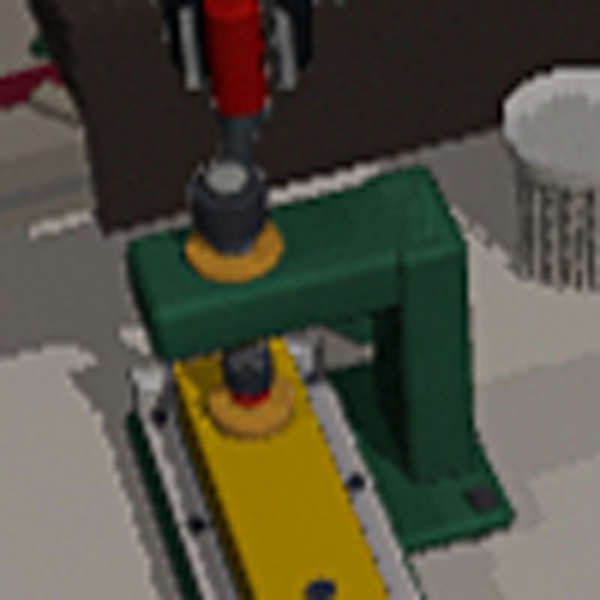

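Call:
play_rows:
  deltas:
    - [0,0,0,0,130]
    - [0,0,0,0,120]
    - [0,0,0,0,120]
    - [0,0,0.12,0,120]
    - [0,0,0.26,0,120]

```text
clock: 12.42
eef_pos: [545.2, -128.2, 277.0]
ee_rot: [[0.422, 0.907, -0.006], [0.907, -0.421, 0.002], [-0.0, -0.006, -1.0]]
force: [0.6, -0.7, 0.6]
opening: 44.9
```

Call:
play_rows:
  deltas:
    - [-0.03,-0.05,0.14,0,120]
    - [-0.12,-0.15,0.24,0,120]
    - [-0.24,-0.28,0.3,0,120]
    - [-0.36,-0.4,0.3,0,120]
    - [-0.48,-0.52,0.3,0,120]

```text
clock: 12.83
eef_pos: [431.2, -255.4, 355.4]
ee_rot: [[0.42, 0.907, 0.003], [0.907, -0.42, -0.002], [-0.001, 0.004, -1.0]]
force: [0.1, -1.4, 0.4]
opening: 44.8
```

Call:
play_rows:
  deltas:
    - [-0.06,-0.14,0,0,120]
    - [-0.12,-0.28,0,0,120]
    - [-0.18,-0.42,0,0,120]
    - [-0.24,-0.56,0,0,120]
    - [-0.24,-0.56,0,0,120]

```text
clock: 13.25
eef_pos: [369.0, -399.8, 353.3]
ee_rot: [[0.428, 0.904, -0.001], [0.904, -0.428, -0.003], [-0.003, 0.0, -1.0]]
force: [0.7, -0.4, 0.5]
opening: 44.7
```

```bash
python3 look.py 9 2
python3 - <<'E'
import cv2
t=cv2.imread('pics/top9.png')[190:275,200:330]; cv2.imwrite('pics/top9c.png',cv2.resize(t,None,fx=6,fy=6,interpolation=cv2.INTER_CUBIC))
E
```

```text
[ 369.03733807 -399.81036736  353.34616705] [ 9.03852102e-01 -4.27844837e-01  4.16284875e-04] [ 0.65327198 -0.44287933  0.48053303] 44.670737292588015
tool theta -125.10073876131459 270.01460071287585
```

View pics/side9.png

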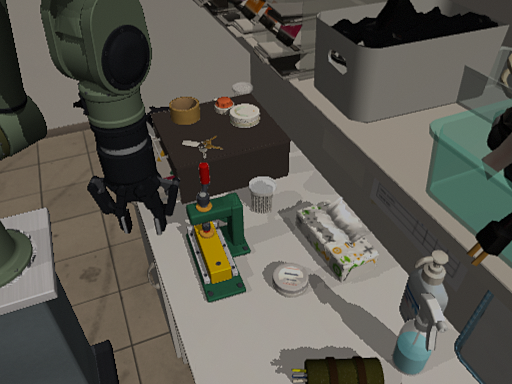

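View pics/side9c.png

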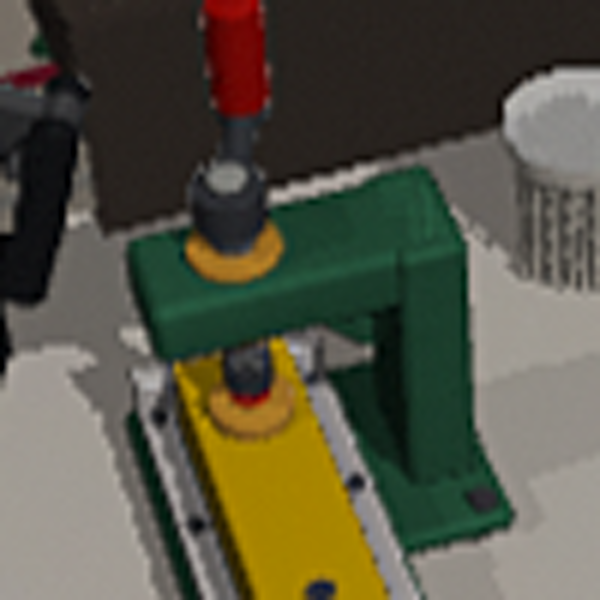

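View pics/top9c.png

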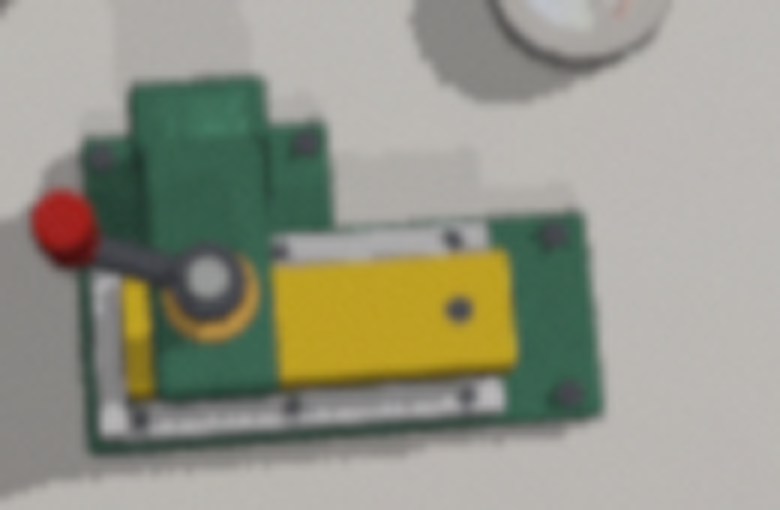

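Run:
```python
from h import *
q=np.load('q.npy')
f=lambda L:((proj('top',pw(q,L))-[200,190]+.5)*6-.5).round(0).tolist()
print('end corners home',f([(25,-125,56),(-25,-125,56),(-25,40,56)]),'obs (511,250),(517,362),(126,398)')
print('rail ends',f([(41,-120,30),(-41,-120,30)]),'obs (488,225),(505,410)')
for c in (0.2,.27,.35,3.7,3.8,3.9,4.0):
    al=5.06-c; z=249-5.73*c
    print(c,f([(55*np.cos(al),55*np.sin(al),z)]), f([(0,0,z-45)]))
```

```text
end corners home [[506.0, 246.0], [516.0, 364.0], [124.0, 392.0]] obs (511,250),(517,362),(126,398)
rail ends [[487.0, 221.0], [503.0, 410.0]] obs (488,225),(505,410)
0.2 [[352.0, 214.0]] [[206.0, 268.0]]
0.27 [[354.0, 225.0]] [[206.0, 268.0]]
0.35 [[355.0, 237.0]] [[206.0, 268.0]]
3.7 [[55.0, 236.0]] [[207.0, 277.0]]
3.8 [[58.0, 222.0]] [[207.0, 277.0]]
3.9 [[63.0, 208.0]] [[207.0, 277.0]]
4.0 [[69.0, 194.0]] [[207.0, 278.0]]
```

```bash
python3 -c "
from rig import ticket
print(ticket.hand_in())"
```

```text
the job is handed in; nothing more can be done
None
```

The block is fully home and the foot rests on it with its spring about half pressed in. I handed the job in at about 13.4 s.

- **Block:** I pushed its end face with the closed fingers until it stopped dead. The force went from about 3 N to 10 N, at tool y = -314.3 mm against about -314.6 mm predicted for home. The last top picture shows its front edge against the end stop and its rear corners within about 1 mm of the home position.
- **Crank:** I turned the knob clockwise from about 0.27 rad to about 3.82 rad, with the fingers loosely around it. The side and top pictures and the finger position put it at 3.80 to 3.83 rad. From the given geometry that presses the spring in by about 5.8 to 5.9 mm of 12 mm. I worked this out from the crank angle and did not measure it at the foot.
- **Surroundings:** In the last side picture the white pot and the cotton-bud tub stand where they were. The arm was withdrawn and touching nothing.

**Unplanned force:** My first grip on the knob was firm and put about 22 N of vertical force on the tool. I let go at once and used the loose hold for the rest. Forces after that were under 3 N.

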